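# Slide the card reader onto its counter mount

## Task

Fit the card reader to the counter mount: line it up with the mount and slide it along the table so that the open gap of its C-shaped foot goes round the headed post, then keep pushing until it is fully home and both spring catches have snapped into the notches in its sides. Leave it lying flat and locked, and do not disturb the jars standing around.

Things in the scene. Friction and masses are not known exactly. Their poses are not given: they have to be found in the camera images.
- reader: Loose card reader, 0.3 to 0.6 kg, lying flat, 142 mm long (its x), 90 mm wide (its y): grey foot 18 mm thick, black keypad housing over its rear, top 43 mm high. Its +x points out of the open mouth of its C. Origin: underside, where the post's axis sits when fully home. Starts 90 to 130 mm short of the post, 30 to 60 mm to the mount's right (-y), turned up to 0.22 rad. Slides with 1 to 7 N.
- reader_back (a point): Middle of the reader's flat upright back face (90 mm wide, 34 mm high), 85 mm behind the reader's origin and 12 mm above its underside; axes as the reader's.
- reader_side (a point): Middle of the reader's straight right side (its -y side): reader x = -30 mm, y = -45 mm, 9 mm up. The side is flat and upright from reader x = -85 to +24 mm; 34 mm high from -85 to -24 mm, then 18 mm. The left side mirrors it at y = +45 mm.
- reader_mouth (a point): Centre of the mouth of the C, reader x = 48 mm, 9 mm up. The mouth is 54 mm wide and narrows to a throat 22 mm wide (x = 30 to 14), then a gap 28 mm wide that ends at x = -8. Two round arm tips, radius 9 mm, end at x = 57. On the outside, between each arm (ending at x = 24) and its tip, is a notch for a spring catch.
- mount: Steel bracket fixed to the table, 6 mm high, E-shaped from above: cross bar at x = 65 to 85 mm, 172 mm wide; a 12 mm spine from it back to the post; side arms to two catch blocks (36 x 24 x 26 mm high, at x = 34, y = +-74 mm). Origin on the table under the post. Its +x, towards the robot, is the way the reader must point and travel to go on; y is left of that. Behind x = -14 mm it has nothing.
- post (a point): On the axis of the upright post, 12 mm above the table. The post is 16 mm thick with a round head 28 mm across from 24 to 30 mm above the table; the head does not pass through the C, so the reader comes on only from the side, flat on the table.
- catch_left (a joint): Left spring catch, ball-nosed (m): 0 = fully out, nose 40 mm from the mount's centre line; grows as the nose is pressed away from that line. The reader's arm tip presses it out by about 5 mm, then it springs back to 0 in the notch (it is at 0 with no reader there too). Pushing the reader past both catches takes 4 to 12 N; then the post against the bottom of the gap is a hard stop.
- catch_right (a joint): Right spring catch, the mirror image of the left one.
- jar_peach: Peach-coloured jar with a cream lid, 60 mm across, 92 mm high, standing beyond the stapler, to the robot's left of the reader; origin at the centre of its underside. To be left alone.
- jar_berry: Berry-coloured jar with a grey lid, 70 mm across, 86 mm high, near the table's front edge, left of the call bell; origin at the centre of its underside. To be left alone.

How it is judged:
By the outcome, as a careful person would: the job done as asked, in the order asked, and still so for the second after the job is handed in, with the robot touching nothing.
It also fails if it takes over 48 s, if anything falls off the work surface, if the arm or the gripper's body presses on something with over 40 N, if the wrist force passes 120 N, or if a joint passes its speed limit or range.

## Robot

A 6-joint arm with a two-finger parallel gripper is mounted at the origin on a cart in front of the work surface, level with it; the furniture and walls round the work are solid. World frame = base frame: x ahead of the robot, y to its left, z up, the work surface at z = 0. Lengths are in mm, angles in rad, forces in N, time in s.
With the tool pointing down it reaches from about 350 to 875 mm from the base axis. Payload 4.2 kg.
Tool frame: the origin (TCP) lies between the finger pads; the fingertips stand 11 mm ahead of it and the grasp point (between the pads) lies 8 mm behind it; z points along the fingers, y is the direction in which the jaws open and shut (so a half turn about z gives the same grasp; the last joint's range is limited). The gripper opens to 85 mm and grips with 20 to 120 N. Pads are 22 mm wide; open, the fingers measure 114 mm over their backs; the gripper's body (76 mm by 85 mm) begins 54 mm behind the grasp point. The pads swing forward as they close: fully open they stand 13 mm farther back than shut.
Start: joints at [-0.939, 0.385, 0.008, 0, -1.194, -0.259], TCP at [227.654, -582.042, 242.312] pointing down, gripper open.
Joint ranges: [-3.14, 3.14], [-1.21, 2.06], [-1.07, 1.41], [-3.16, 2.05], [-2.99, -0.16], [-3.1, 3.1]. Speed limits (rad/s): [2.79, 2.79, 3.14, 3.14, 3.14, 3.14].

## Interface

Orientations are given as a unit quaternion [x, y, z, w].
In Python, from bench import * gives the robot as it stands. The module is installed in compiled form; this text tells all that it offers.
- The arm moves only by the tool drive_tool, never from a script. Its argument "increments" is a list of rows, each a list of 3 entries, a list of its own where there are three numbers: the gripper command: -1 is shut, 1 is fully open, values between are in proportion, then the shift along the tool's x, y, z scaled (see below), then the turn about the tool's z scaled (see below). In form: [[hand, [tx, ty, tz], turn], ...]. A call has 1 to 20 rows; each row shifts and turns the commanded pose from where the row before left it, along the tool's axes as they then stand; what a row does not reach is not made up. The controller multiplies each number of a shift by 0.3 m and each number of a turn by 2 rad. A row lasts 1/8 s, in which the tool goes at most 62.5 mm and 10.7 degrees, less where a joint would pass 70% of its speed; a pose out of reach is approached as far as the arm can. A call with a number of a shift or a turn outside -1 to 1 is refused whole. A call with a gripper value outside its range is refused whole. The fingers move at their own pace and stop on an object; the grip force is fixed at half the most. Time passes only in rows, so rows that do not move let the fingers close. It gives the time, the measured TCP pose, the force and the opening at its end, in the units of the state.
- read_state(): the state, without advancing time (a new reading comes with each control period).
- get_image(name): name is "scene" or "top" or "wrist"; returns the picture (480x640x3 uint8, red, green, blue); there is no depth.
- calibration(name): a dict with "fovy" (degrees; the focal length in pixels is half the picture's height over the tangent of half this angle, whatever the lens; pixels are square), "cx", "cy" (the principal point, pixels), "R" (3x3) and "t" (3): a world point X has camera coordinates R X + t. Camera axes: x right, y down, z forward; pixel columns grow to the right and rows downward; lengths in mm; the calibration is good to about 2 mm. A picture is of the moment at which its call begins: read the wrist's pose just before it. calibration takes no time and is no camera call; for the wrist camera it gives the pose at the moment of the call.
- job_done(): hands the job in, once; it reports no verdict.
The state is a dict: "clock": time; "joints": joint angles; "joint_vel": joint speeds; "joint_efforts": joint torques, N m; "position": TCP position; "ee_rot": TCP orientation; "contact_force": force on the tool from outside, world axes, zero at the start; "wrist_torque": the same for the moment, N m; "gripper_width": finger opening in mm.
Only numpy, scipy, OpenCV 4.12 (cv2) and the standard library are available. Lean on these libraries where they do the work, as an engineer would, in place of code of your own. Each camera call takes 0.05 s, during which the arm holds its last target.

## Working session

There is one attempt and no reset: what is moved stays moved. The work goes in short steps, Python scripts to look and compute and a tool call to move; the robot and the scene stay as the last step left them, time stands still between calls to the robot, and variables do not carry over. Pictures are saved under pics/ and viewed, and the job is handed in when it is done.

Besides the shell and the picture viewer there is one more tool, called after "Request:" as name(argument=value, ...), one argument or row to a line, values as JSON. drive_tool: Moves the arm, as the interface text tells. Shifts and turns lie within -1 to 1; 1 stands for 0.3 m of shift or 2 rad of turn. Its arguments: {"type":"object","properties":{"increments":{"type":"array"}},"required":["increments"]}

```bash
mkdir -p pics; cat > h.py <<'E'
from bench import *
import numpy as np, cv2
def save(n,f):
    im=get_image(n); cv2.imwrite('pics/'+f,im[:,:,::-1]); return im
def ray(n,u,v,z,c=None):
    c=c or calibration(n); f=240/np.tan(np.radians(c['fovy'])/2)
    R=np.array(c['R']);t=np.array(c['t'])
    d=R.T@np.array([(u-c['cx'])/f,(v-c['cy'])/f,1]); o=-R.T@t
    return o+d*(z-o[2])/d[2]
def proj(n,X,c=None):
    c=c or calibration(n); f=240/np.tan(np.radians(c['fovy'])/2)
    p=np.array(c['R'])@np.array(X,float)+np.array(c['t'])
    return p[0]/p[2]*f+c['cx'],p[1]/p[2]*f+c['cy']
def crop(im,u0,v0,u1,v1,k,f):
    cv2.imwrite('pics/'+f,cv2.resize(im[v0:v1,u0:u1,::-1],None,fx=k,fy=k,interpolation=cv2.INTER_CUBIC))
E
python3 - <<'E'
from h import *
save('top','t0.png');save('scene','s0.png')
for n in('top','scene'):
    c=calibration(n);print(n,c)
s=read_state();print(s)
E
```

```text
top {'fovy': 46.98365464035356, 'cx': 323.5595225689407, 'cy': 241.5544335924309, 'R': array([[-0.02501587, -0.99960762, -0.01260209],
       [-0.98916143,  0.02657499, -0.14440717],
       [ 0.1446854 ,  0.00885303, -0.9894381 ]]), 't': array([-205.89236125,  560.12864844, 1028.8549568 ])}
scene {'fovy': 49.924412376442866, 'cx': 317.7996352961781, 'cy': 236.617017915307, 'R': array([[-0.88641835, -0.46274909,  0.01121587],
       [-0.27334171,  0.50373742, -0.81947112],
       [ 0.37355966, -0.72946   , -0.57301072]]), 't': array([388.95847014, 301.55494258, 584.89600026])}
{'clock': 0.1, 'joints': array([-9.39417173e-01,  3.85482805e-01,  6.78848025e-03, -3.98388754e-04,
       -1.19400724e+00, -2.58600993e-01]), 'joint_vel': array([-0.00070795, -0.00036908,  0.00165792,  0.00082914, -0.00182672,
       -0.00032937]), 'joint_efforts': array([-5.92679517e-04, -3.93319166e+01,  1.88929439e+01,  4.19800356e+00,
       -2.61304303e-03,  1.22975209e-05]), 'position': array([ 227.46214254, -581.61704436,  241.34465923]), 'ee_rot': array([-1.85239450e-01,  9.82692935e-01,  9.39544601e-04, -2.42932833e-04]), 'contact_force': array([ 1.13591455, -0.12368837,  0.58021438]), 'wrist_torque': array([ 0.03130813,  0.0464574 , -0.00484745]), 'gripper_width': 85.16890495458523}
```

View pics/t0.png

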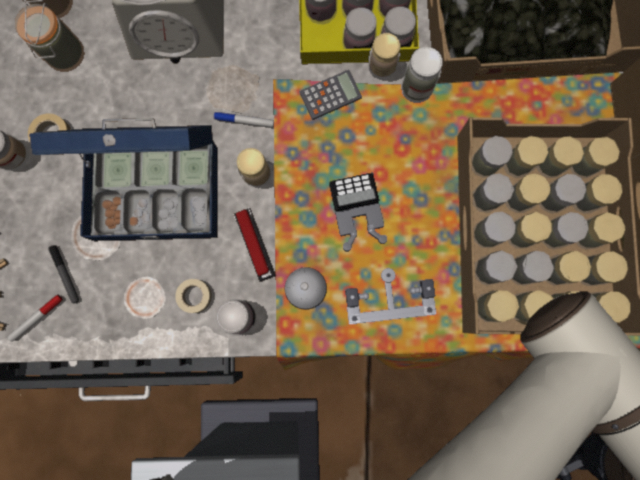

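View pics/s0.png

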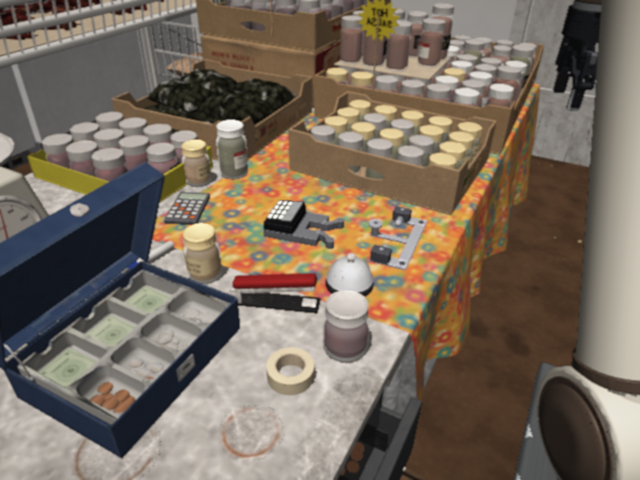

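```bash
python3 - <<'E'
from h import *
im=cv2.imread('pics/t0.png')[:,:,::-1]
crop(im,310,160,450,330,4.5,'t0c.png')
for u,v,z in((388,274,30),(352,318,6),(433,311,6),(361,205,18),(303,288,0),(252,168,92),(236,317,86)): print(u,v,ray('top',u,v,z).round(1))
E
```

```text
388 274 [ 489.3 -343.2   30. ]
352 318 [ 407.  -271.9    6. ]
433 311 [ 416.6 -430.5    6. ]
361 205 [ 629.3 -296.5   18. ]
303 288 [ 468.4 -176.9    0. ]
252 168 [690.1 -90.   92. ]
236 317 [413.6 -58.3  86. ]
```

View pics/t0c.png

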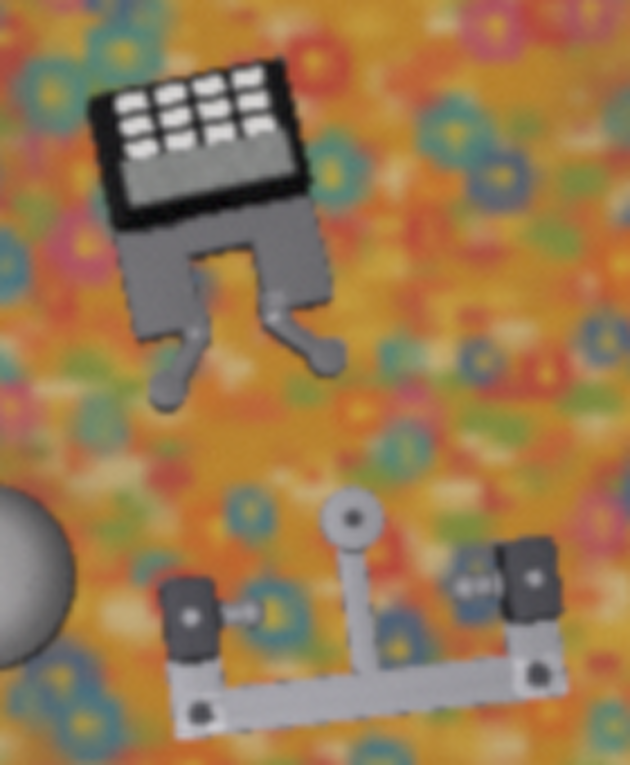

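```bash
cat > fit.py <<'E'
from h import *
from scipy.optimize import least_squares
def T(p,X): 
    c,s=np.cos(p[2]),np.sin(p[2]); return [p[0]+c*X[0]-s*X[1],p[1]+s*X[0]+c*X[1],X[2]]
def fit(n,pts,p0,c=None):
    c=c or calibration(n)
    f=lambda p: np.concatenate([np.array(proj(n,T(p,X),c))-uv for X,uv in pts])
    r=least_squares(f,p0,x_scale=[1,1,.01],loss='soft_l1'); return r.x, r.fun.reshape(-1,2)
E
python3 - <<'E'
from fit import *
g=lambda u,v:np.array([u/4.5+310-.4,v/4.5+160-.4])
M=[((0,0,30),g(352,518)),((34,-74,26),g(191,617)),((34,74,26),g(535,578)),((85,-86,6),g(180,738)),((85,86,6),g(567,692))]
R=[((48,-36,18),g(167,390)),((48,36,18),g(325,356)),((24,-45,18),g(137,340)),((24,45,18),g(330,298)),((-8,-14,18),g(190,256)),((-8,14,18),g(252,243)),((-85,-45,34),g(90,100)),((-85,45,34),g(285,60))]
m,e=fit('top',M,[489,-343,3.1]);print(m,e.round(2).tolist())
r,e=fit('top',R,[610,-300,3.1]);print(r,e.round(2).tolist())
c,s=np.cos(m[2]),np.sin(m[2]);d=r[:2]-m[:2];print('rel',c*d[0]+s*d[1],-s*d[0]+c*d[1],r[2]-m[2])
print('back',T(r,(-85,0,12)),'home back',T(m,(-85,0,12)))
E
```

```text
[ 488.2218826  -343.23357941    3.23243548] [[0.24, -0.16], [0.07, -0.05], [-0.26, -0.32], [-0.77, 0.3], [0.67, 0.23]]
[ 600.66931003 -292.38512461    3.31725018] [[-0.1, 0.0], [0.54, 0.29], [-0.39, 0.24], [1.27, 0.52], [-0.15, 0.2], [-0.13, 0.29], [-1.04, -1.07], [0.19, -1.16]]
rel -116.59663141077883 -40.437789675833926 0.08481470554384307
back [np.float64(684.3613168164193), np.float64(-277.53089963711056), 12] home back [np.float64(572.8713959261343), np.float64(-335.5225552481286), 12]
```

Request:
drive_tool(
  increments=[
    [1, [-0.1, 0.025, 0], 0],
    [1, [-0.169, 0.041, 0], 0],
    [1, [-0.169, 0.041, 0], 0],
    [1, [-0.169, 0.041, 0], 0],
    [1, [-0.169, 0.041, 0], 0],
    [1, [-0.169, 0.041, 0], 0],
    [1, [-0.169, 0.041, 0], 0],
    [1, [-0.169, 0.041, 0], 0],
    [1, [-0.169, 0.041, 0], 0],
    [1, [-0.169, 0.041, 0], 0],
    [1, [-0.069, 0.016, 0], -0.05],
    [1, [0, 0, 0], -0.08],
    [1, [0, 0, 0], -0.08],
    [1, [0, 0, 0], -0.08],
    [1, [0, 0, 0], -0.08],
    [1, [0, 0, 0], -0.08],
    [1, [0, 0, 0], -0.08],
    [1, [0, 0, 0], -0.08],
    [1, [0, 0, 0], -0.077],
    [1, [0, 0, 0], 0],
  ],
)

```text
clock: 2.6
position: [654.8, -282.7, 241.6]
ee_rot: [0.766, -0.643, -0.001, 0.0]
contact_force: [0.4, -0.9, 0.1]
gripper_width: 85.2
```

```bash
cat >> h.py <<'E'
from scipy.spatial.transform import Rotation as Ro
def st():
    s=read_state();A=Ro.from_quat(s['ee_rot']).as_matrix();y=A[:,1]
    print('t',s['clock'],'pos',s['position'].round(1),'yang',np.arctan2(y[1],y[0]).round(4),'z',A[:,2].round(3),'F',s['contact_force'].round(1),'w',round(s['gripper_width'],1),'q',s['joints'].round(2))
    return s,A
def to(X):
    s,A=st(); print('shift units',(A.T@(np.array(X)-s['position'])/300).round(4))
E
python3 - <<'E'
from h import *
st(); c=calibration('wrist'); im=save('wrist','w1.png'); im=save('top','t1.png')
import pickle;pickle.dump(c,open('w1.pkl','wb'))
E
```

```text
t 2.6 pos [ 654.8 -282.7  241.6] yang -2.9675 z [-0.001  0.    -1.   ] F [ 0.4 -0.9  0.1] w 85.2 q [-0.18  0.54  0.26 -0.   -1.29  0.36]
```

View pics/w1.png

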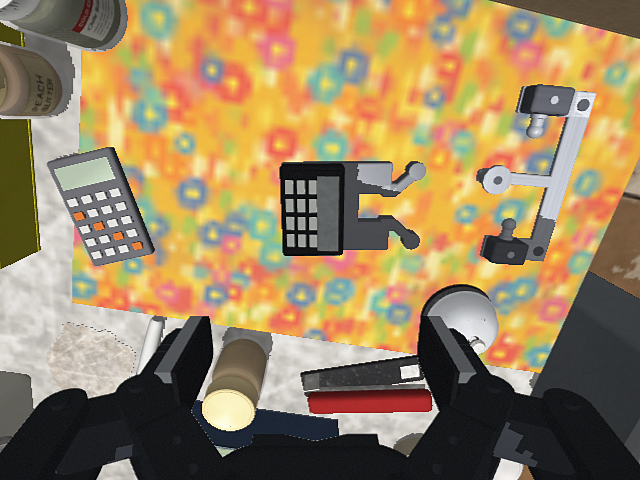

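```bash
python3 - <<'E'
from h import *
im=cv2.imread('pics/w1.png')[:,:,::-1]
crop(im,270,145,440,265,4.5,'w1r.png')
crop(im,460,70,610,280,2.8,'w1m.png')
E
```

```text
(no output)
```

View pics/w1r.png

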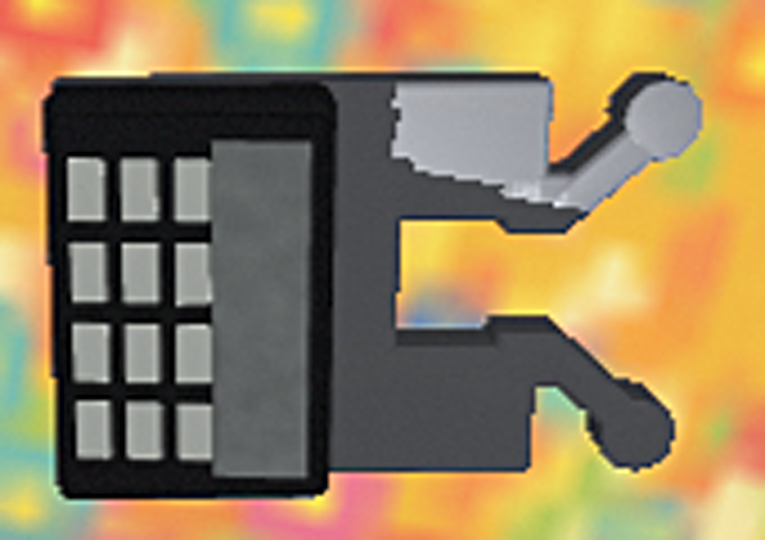

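View pics/w1m.png

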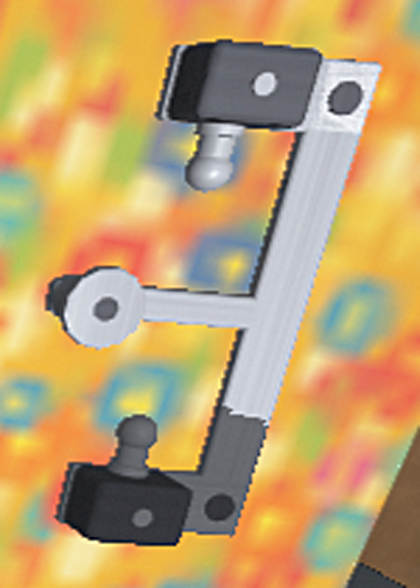

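```bash
python3 - <<'E'
from fit import *
import pickle
c=pickle.load(open('w1.pkl','rb'))
print('cam',(-np.array(c['R']).T@c['t']).round(1), 'fwd',np.array(c['R'])[2].round(3))
g=lambda u,v:np.array([u/4.5+270-.4,v/4.5+145-.4])
h=lambda u,v:np.array([u/2.8+460-.3,v/2.8+70-.3])
M=[((0,0,30),h(105,308)),((34,-74,26),h(143,518)),((34,74,26),h(265,84)),((85,-86,6),h(235,535)),((85,86,6),h(381,65))]
R=[((48,36,18),g(663,120)),((48,-36,18),g(637,428)),((24,45,18),g(551,84)),((24,-45,18),g(529,470)),((-8,14,18),g(398,218)),((-8,-14,18),g(398,345))]
m,e=fit('wrist',M,[489,-343,3.23],c);print(m,e.round(2).tolist())
r,e=fit('wrist',R,[600,-292,3.3],c);print(r,e.round(2).tolist())
cc,s=np.cos(m[2]),np.sin(m[2]);d=r[:2]-m[:2];print('rel',cc*d[0]+s*d[1],-s*d[0]+cc*d[1],r[2]-m[2])
for z in(34,43):
  for uv in ((47,90),(335,85),(325,495),(60,495)):
    X=ray('wrist',*g(*uv),z,c)-[*r[:2],0];co,si=np.cos(r[2]),np.sin(r[2]);print(z,co*X[0]+si*X[1],-si*X[0]+co*X[1])
E
```

```text
cam [ 671.6 -366.   373. ] fwd [-0.057  0.323 -0.945]
[ 491.60213296 -341.0857459     3.23027487] [[0.25, 0.43], [-0.61, -0.29], [-0.89, 0.04], [0.14, 1.04], [1.43, -0.92]]
[ 606.12120323 -291.23829534    3.32710639] [[-0.28, -0.62], [-0.08, 1.26], [0.38, -1.77], [0.25, 0.37], [0.22, 0.76], [-0.54, -0.17]]
rel -118.48383606705816 -39.50906699265413 0.09683151669545476
34 -82.67135341836376 45.27848769757816
34 -23.76767996822993 45.56753003729536
34 -24.694255604448983 -44.0820160979771
34 -83.62806711184925 -43.35017065141682
43 -81.8196749253673 46.34748903703166
43 -24.479721930132268 46.62885814700832
43 -25.381699690013534 -40.640754431441195
43 -82.75099066513677 -39.928337343548236
```

Request:
drive_tool(
  increments=[
    [1, [0, -0.007, 0.15], -0.003],
    [1, [0, 0, 0.19], 0],
    [1, [0, 0, 0.17], 0],
    [1, [0, 0, 0.1], 0],
    [1, [0, 0, 0.06], 0],
    [1, [0, 0, 0.035], 0],
    [1, [0, 0, 0], 0],
  ],
)

```text
clock: 3.58
position: [657.3, -282.5, 31.0]
ee_rot: [0.768, -0.64, 0.0, -0.0]
contact_force: [0.7, -0.0, 0.9]
gripper_width: 85.2
```

```bash
python3 - <<'E'
from h import *
st(); save('wrist','w2.png'); save('top','t2.png')
E
```

```text
t 3.575 pos [ 657.3 -282.5   31. ] yang -2.9599 z [ 0. -0. -1.] F [ 0.7 -0.   0.9] w 85.2 q [-0.18  0.72  0.03  0.   -0.88  0.36]
```

View pics/w2.png

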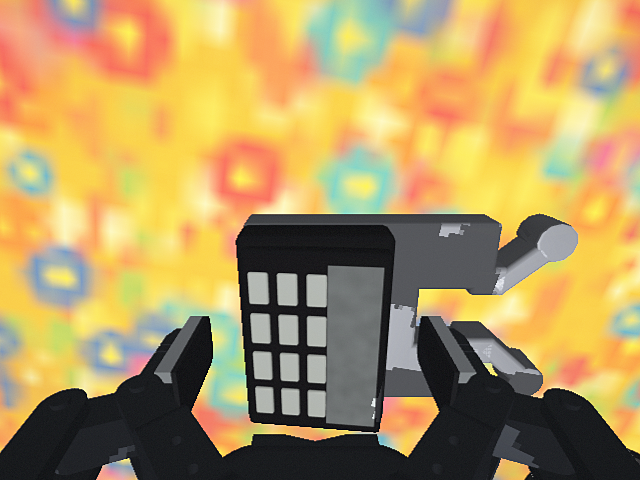

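The fingers straddle the housing (left pad about (205,350), right about (425,350)); the housing spans 240–392. I'll close slowly.

Request:
drive_tool(
  increments=[
    [0.6, [0, 0, 0], 0],
    [0.5, [0, 0, 0], 0],
    [0.4, [0, 0, 0], 0],
    [0.2, [0, 0, 0], 0],
    [-0.2, [0, 0, 0], 0],
    [-1, [0, 0, 0], 0],
    [-1, [0, 0, 0], 0],
  ],
)

```text
clock: 4.55
position: [657.4, -282.6, 32.2]
ee_rot: [0.769, -0.64, 0.0, -0.0]
contact_force: [-1.1, 1.1, 5.8]
gripper_width: 59.2
```

```bash
python3 - <<'E'
from h import *
st(); save('wrist','w3.png'); save('top','t3.png')
E
```

```text
t 4.55 pos [ 657.4 -282.6   32.2] yang -2.9592 z [ 0.001 -0.001 -1.   ] F [-1.1  1.1  5.8] w 59.2 q [-0.18  0.72  0.03  0.   -0.88  0.36]
```

View pics/w3.png

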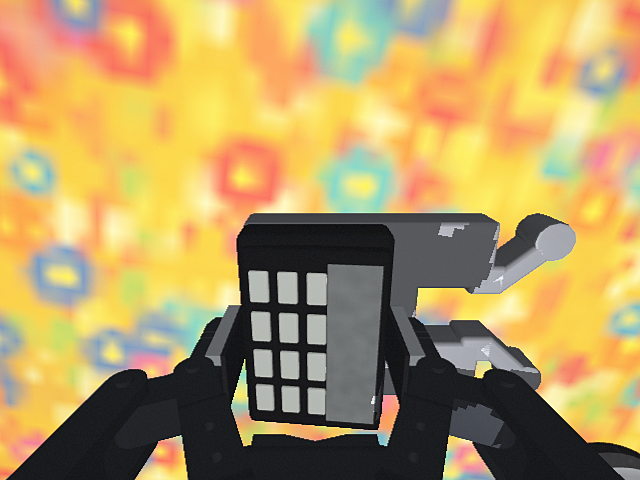

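Request:
drive_tool(
  increments=[
    [-1, [0, 0, -0.003], 0],
    [-1, [0, 0, 0], 0.016],
    [-1, [0, 0, 0], 0.016],
    [-1, [0, 0, 0], 0.0145],
    [-1, [0.021, 0.02, 0], 0],
    [-1, [0.021, 0.02, 0], 0],
    [-1, [0.021, 0.02, 0], 0],
    [-1, [0.021, 0.02, 0], 0],
    [-1, [0.021, 0.02, 0], 0],
    [-1, [0.021, 0.02, 0], 0],
    [-1, [0.022, 0.022, 0], 0],
    [-1, [0, 0, 0], 0],
  ],
)

```text
clock: 6.15
position: [619.7, -330.0, 32.2]
ee_rot: [0.737, -0.676, 0.001, -0.001]
contact_force: [3.5, 2.2, 4.3]
gripper_width: 59.0
```

```bash
python3 - <<'E'
from h import *
import pickle
st(); pickle.dump(calibration('wrist'),open('w4.pkl','wb'));im=save('wrist','w4.png'); t=save('top','t4.png')
crop(t,310,180,450,330,4.5,'t4c.png')
E
```

```text
t 6.15 pos [ 619.7 -330.    32.2] yang -3.0542 z [ 0.003  0.    -1.   ] F [3.5 2.2 4.3] w 59.0 q [-0.26  0.7  -0.01 -0.   -0.86  0.35]
```

View pics/w4.png

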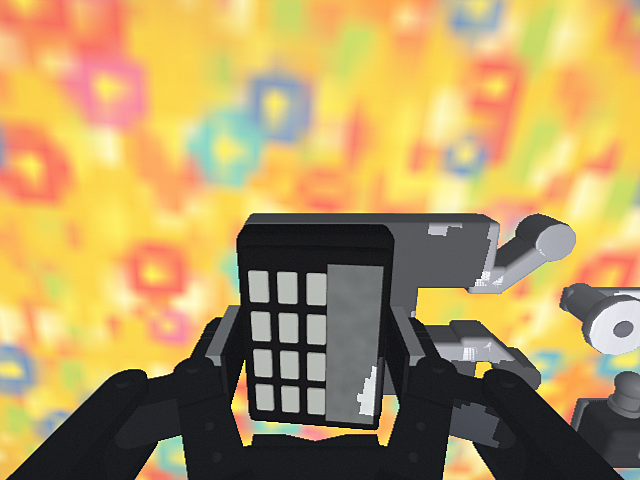

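View pics/t4c.png

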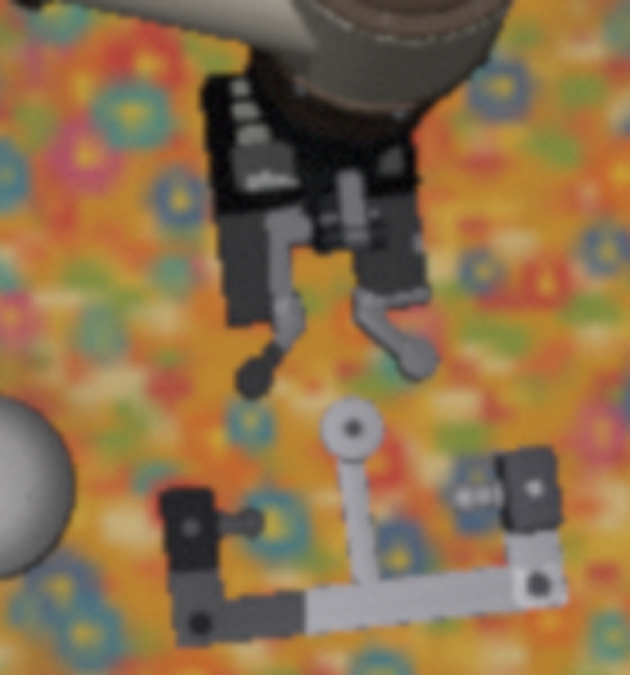

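```bash
python3 - <<'E'
from fit import *
import pickle
g=lambda u,v:np.array([u/4.5+310-.4,v/4.5+180-.4])
M=[((0,0,30),g(352,429)),((34,-74,26),g(191,527)),((34,74,26),g(535,489)),((85,-86,6),g(178,647)),((85,86,6),g(567,603))]
R=[((48,-36,18),g(254,379)),((48,36,18),g(417,357)),((24,-45,18),g(228,326)),((24,45,18),g(430,301))]
m,e=fit('top',M,[489,-343,3.23]);print(m,e.round(2).tolist())
r,e=fit('top',R,[600,-292,3.3]);print(r,e.round(2).tolist())
cc,s=np.cos(m[2]),np.sin(m[2]);d=r[:2]-m[:2];print('rel',cc*d[0]+s*d[1],-s*d[0]+cc*d[1],r[2]-m[2])
c=pickle.load(open('w4.pkl','rb'))
# wrist: head centre
P=ray('wrist',625,330,30,c);print('post wrist',P)
R=[((48,36,18),(555,241)),((24,45,18),(499,222)),((24,14,18),(0,0))][:2]+[((-8,14,18),(417,289))]
r2,e=fit('wrist',R,[565,-335,3.23],c);print(r2,e.round(2).tolist())
d=r2[:2]-P[:2];print('rel',cc*d[0]+s*d[1],-s*d[0]+cc*d[1])
E
```

```text
[ 488.06255848 -343.27742811    3.22808404] [[0.27, -0.3], [-0.0, -0.13], [-0.28, -0.29], [-0.51, 0.43], [0.54, 0.3]]
[ 563.09406807 -333.42581177    3.24148973] [[0.04, -0.18], [0.23, 0.11], [-0.38, 0.12], [0.1, -0.05]]
rel -75.60205613621899 -3.3332992054615884 0.013405687667571442
post wrist [ 490.493368   -340.85986896   30.        ]
[ 568.15953538 -333.1974431     3.24178159] [[-1.4, 0.13], [1.03, -0.67], [0.09, 0.49]]
rel -78.03775530970341 -0.9247008232997578
```

Request:
drive_tool(
  increments=[
    [-1, [0.007, 0, 0], 0.003],
    [-1, [0, 0.025, 0], 0],
    [-1, [0, 0.025, 0], 0],
    [-1, [0, 0.025, 0], 0],
    [-1, [0, 0.02, 0], 0],
    [-1, [0, 0, 0], 0],
  ],
)

```text
clock: 7.0
position: [591.4, -335.2, 32.2]
ee_rot: [0.736, -0.677, 0.001, -0.0]
contact_force: [4.1, 0.3, 4.3]
gripper_width: 59.3
```

```bash
python3 - <<'E'
from h import *
import pickle
st(); pickle.dump(calibration('wrist'),open('w5.pkl','wb'));im=save('wrist','w5.png'); t=save('top','t5.png')
crop(t,330,210,450,320,6,'t5c.png')
E
```

```text
t 7.0 pos [ 591.4 -335.2   32.2] yang -3.0577 z [ 0.002 -0.001 -1.   ] F [4.1 0.3 4.3] w 59.3 q [-0.28  0.67 -0.08  0.   -0.82  0.36]
```

View pics/w5.png

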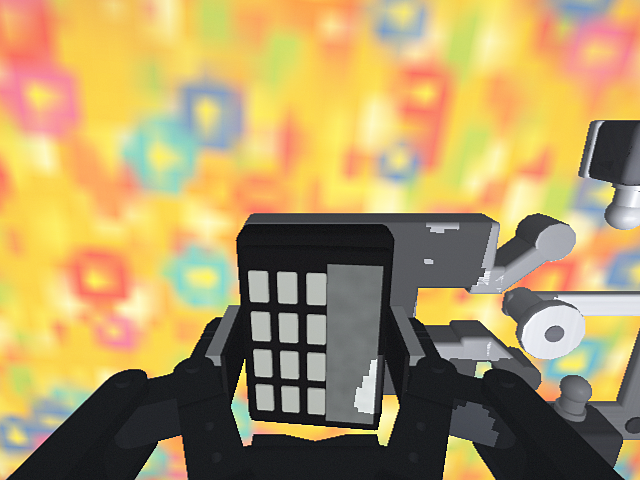

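View pics/t5c.png

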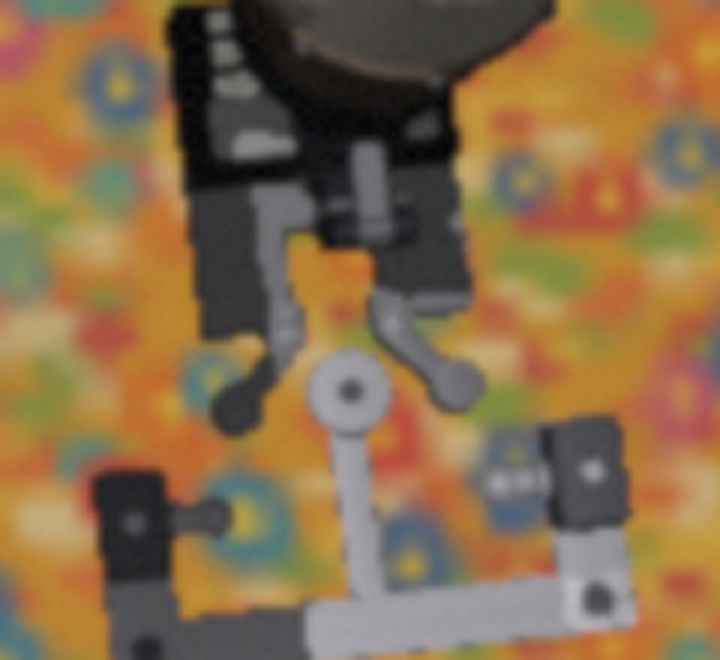

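```bash
python3 - <<'E'
from fit import *
import pickle
g=lambda u,v:np.array([u/6+330-.4,v/6+210-.4])
M=[((0,0,30),g(350,391)),((34,-74,26),g(134,522)),((34,74,26),g(593,471)),((85,86,6),g(636,623))]
R=[((48,-36,18),g(236,409)),((48,36,18),g(458,385)),((24,-45,18),g(203,339)),((24,45,18),g(471,304))]
m,e=fit('top',M,[489,-343,3.23]);print(m,e.round(2).tolist())
r,e=fit('top',R,[600,-292,3.3]);print(r,e.round(2).tolist())
cc,s=np.cos(m[2]),np.sin(m[2]);d=r[:2]-m[:2];print('rel',cc*d[0]+s*d[1],-s*d[0]+cc*d[1],r[2]-m[2])
c=pickle.load(open('w5.pkl','rb'))
im=cv2.imread('pics/w5.png')[:,:,::-1]; crop(im,390,190,640,440,2.4,'w5c.png')
E
```

```text
[ 488.12486799 -342.96691343    3.22932337] [[-0.01, -0.16], [-0.03, 0.0], [-0.38, -0.2], [0.42, 0.38]]
[ 535.09329328 -338.66740259    3.23642228] [[0.21, -0.01], [-0.21, -0.45], [-0.46, 0.06], [0.45, 0.37]]
rel -47.16450623843645 -0.16768555618271908 0.007098913305911392
```

View pics/w5c.png

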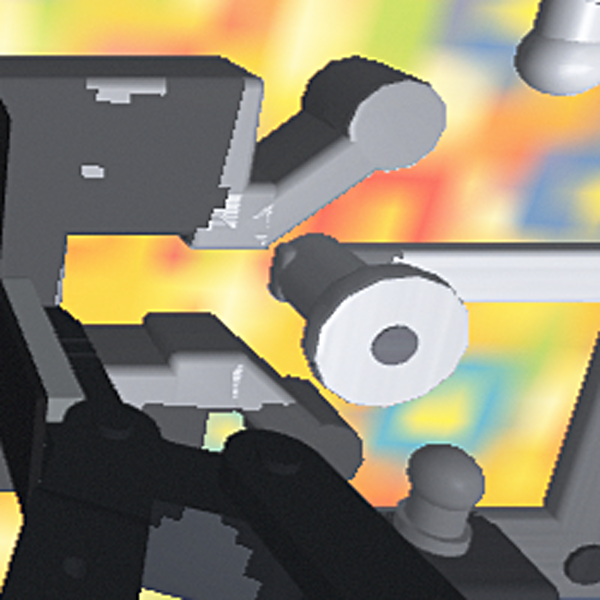

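```bash
python3 - <<'E'
from fit import *
import pickle
c=pickle.load(open('w5.pkl','rb'))
g=lambda u,v:np.array([u/2.4+390-.3,v/2.4+190-.3])
M=[((0,0,30),g(393,343))]
R=[((48,36,18),g(400,124)),((24,45,18),g(262,80)),((-8,14,18),g(67,235)),((14,-11,18),g(172,352)),((30,11,18),g(270,244)),((14,11,18),g(195,246))]
P=ray('wrist',*M[0][1],30,c)
r,e=fit('wrist',R,[540,-336,3.236],c);print(r,e.round(2).tolist(),P)
m=3.2293
cc,s=np.cos(m),np.sin(m);d=r[:2]-P[:2];print('rel',cc*d[0]+s*d[1],-s*d[0]+cc*d[1],r[2]-m)
E
```

```text
[ 539.54352332 -338.9956791     3.23172095] [[-1.24, -1.18], [2.91, -3.04], [0.68, 0.3], [-0.46, -0.15], [0.76, 2.18], [-3.9, 1.54]] [ 491.96894551 -341.78340953   30.        ]
rel -47.63590057396461 1.390277426529655 0.002420949441698461
```

Request:
drive_tool(
  increments=[
    [-1, [-0.002, 0.02, 0], 0],
    [-1, [0, 0.02, 0], 0],
    [-1, [0, 0.02, 0], 0],
    [-1, [0, 0.02, 0], 0],
    [-1, [0, 0.015, 0], 0],
    [-1, [0, 0, 0], 0],
  ],
)

```text
clock: 7.85
position: [565.5, -337.0, 32.6]
ee_rot: [0.736, -0.677, 0.004, -0.002]
contact_force: [8.7, 0.1, 2.0]
gripper_width: 59.3
```

```bash
python3 - <<'E'
from h import *
st(); im=save('wrist','w6.png'); t=save('top','t6.png')
crop(t,330,210,450,320,6,'t6c.png')
E
```

```text
t 7.85 pos [ 565.5 -337.    32.6] yang -3.0575 z [ 0.008 -0.002 -1.   ] F [8.7 0.1 2. ] w 59.3 q [-0.29  0.64 -0.14 -0.   -0.79  0.38]
```

View pics/w6.png

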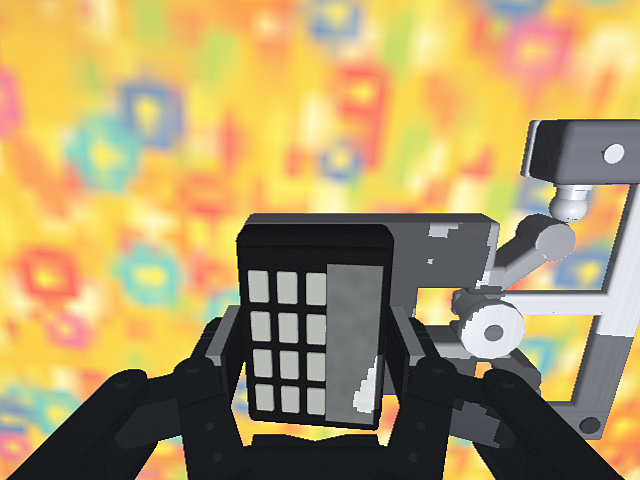

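View pics/t6c.png

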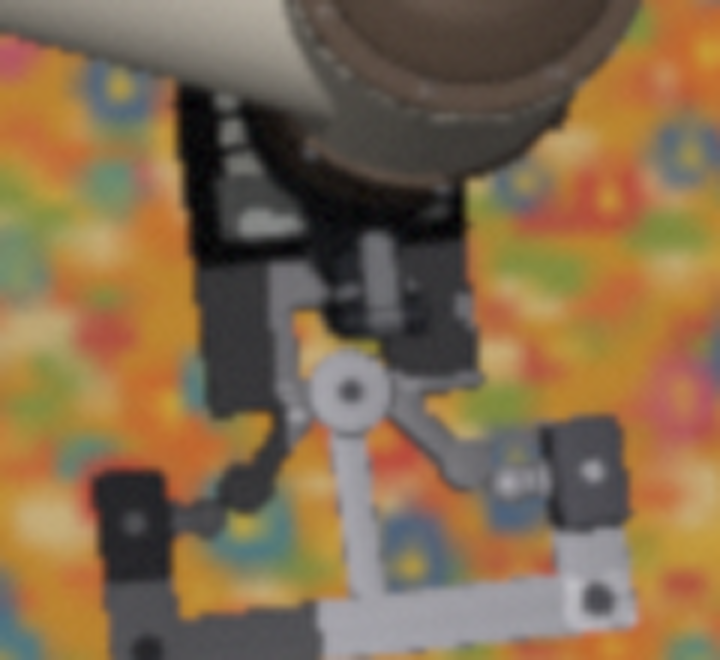

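Request:
drive_tool(
  increments=[
    [0.5, [0, 0, 0], 0],
    [0.55, [0, 0, 0], 0],
    [0.58, [0, 0, 0], 0],
    [0.58, [0, 0, -0.02], 0],
    [0.58, [0, 0, -0.06], 0],
    [0.58, [0, 0, -0.1], 0],
    [0.5, [0, 0, -0.1], 0],
    [0.3, [0, -0.06, 0], 0],
    [0, [0, -0.06, 0], 0],
    [-0.06, [0, -0.06, 0], 0],
    [-0.06, [0, 0, 0], 0.0873],
    [-0.06, [0, 0, 0], 0.0873],
    [-0.06, [0, 0, 0], 0.0873],
    [-0.06, [0, 0, 0], 0.0873],
    [-0.06, [0, 0, 0], 0.0873],
    [-0.06, [0, 0, 0], 0.0873],
    [-0.06, [0, 0, 0], 0.0873],
    [-0.06, [0, 0, 0], 0.0873],
    [-0.06, [0, 0, 0], 0.0873],
    [-0.06, [0, 0, 0], 0],
  ],
)

```text
clock: 10.45
position: [613.6, -332.1, 115.2]
ee_rot: [-0.042, 0.999, 0.001, -0.002]
contact_force: [-0.7, 0.2, -0.4]
gripper_width: 40.2
```

```bash
python3 - <<'E'
from h import *
st(); im=save('wrist','w7.png'); t=save('top','t7.png')
crop(t,330,160,450,320,3.75,'t7c.png')
E
```

```text
t 10.45 pos [ 613.6 -332.1  115.2] yang 1.6543 z [-0.004  0.001 -1.   ] F [-0.7  0.2 -0.4] w 40.2 q [-0.27  0.61  0.05 -0.   -1.02 -1.22]
```

View pics/w7.png

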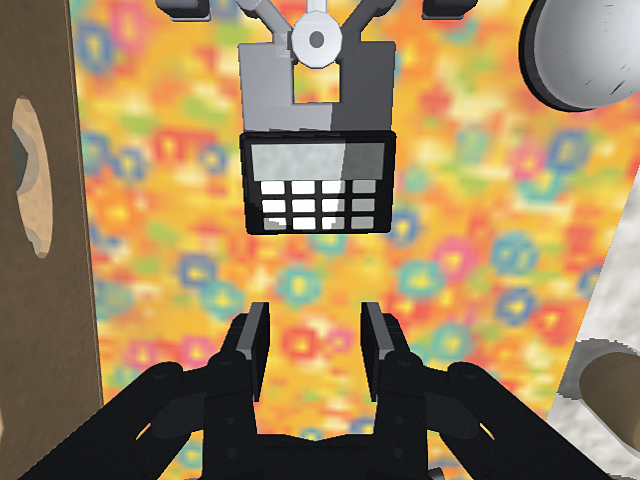

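View pics/t7c.png

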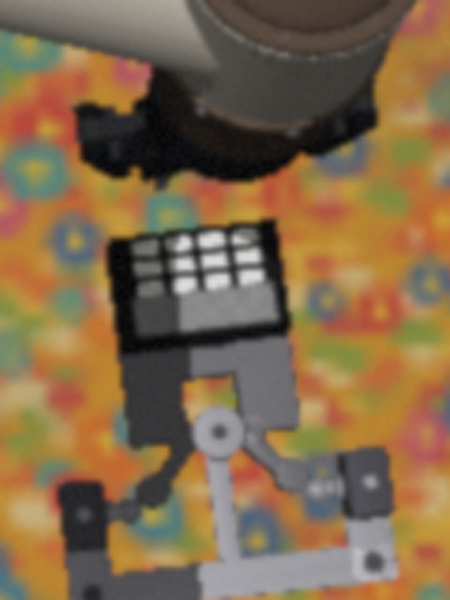

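Request:
drive_tool(
  increments=[
    [-0.06, [0, 0, 0.1], 0],
    [-0.06, [0, 0, 0.12], 0],
    [-0.06, [0, 0, 0.07], 0],
    [-0.06, [0, 0, 0.033], 0],
    [-0.06, [0, 0, 0], 0],
    [-0.06, [0.012, 0, 0], 0],
    [-0.06, [0.012, 0, 0], 0],
    [-0.06, [0.012, 0, 0], 0],
    [-0.06, [0, 0, 0], 0],
  ],
)

```text
clock: 11.68
position: [607.4, -333.7, 20.0]
ee_rot: [-0.042, 0.999, -0.001, 0.003]
contact_force: [3.9, -2.3, -2.3]
gripper_width: 39.7
```

```bash
python3 - <<'E'
from h import *
st(); im=save('wrist','w8.png')
E
```

```text
t 11.675 pos [ 607.4 -333.7   20. ] yang 1.6544 z [ 0.006 -0.002 -1.   ] F [ 3.9 -2.3 -2.3] w 39.7 q [-0.27  0.7  -0.05  0.   -0.82 -1.22]
```

View pics/w8.png

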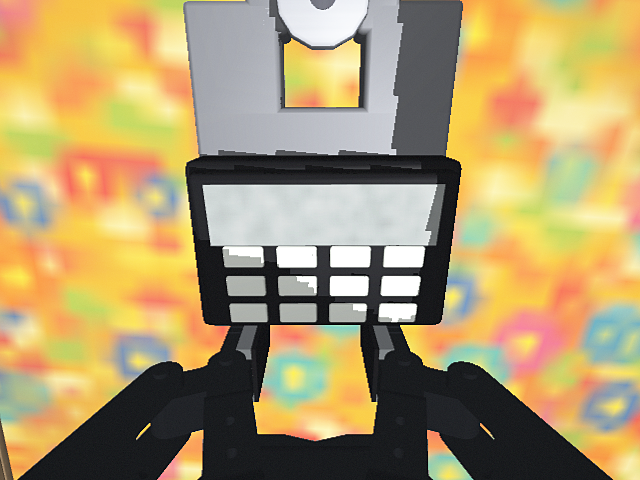

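Request:
drive_tool(
  increments=[
    [-0.06, [0.012, 0, 0], 0],
    [-0.06, [0.012, 0, 0], 0],
    [-0.06, [0.012, 0, 0], 0],
    [-0.06, [0.01, 0, 0], 0],
    [-0.06, [0, 0, 0], 0],
  ],
)

```text
clock: 12.35
position: [591.3, -334.5, 19.6]
ee_rot: [-0.041, 0.999, -0.0, 0.0]
contact_force: [2.0, -0.4, 1.9]
gripper_width: 40.0
```

```bash
python3 - <<'E'
from h import *
st(); im=save('wrist','w9.png');t=save('top','t9.png')
crop(t,330,210,450,320,6,'t9c.png')
E
```

```text
t 12.35 pos [ 591.3 -334.5   19.6] yang 1.6534 z [ 0.001 -0.    -1.   ] F [ 2.  -0.4  1.9] w 40.0 q [-0.28  0.68 -0.08  0.   -0.8  -1.21]
```

View pics/t9c.png

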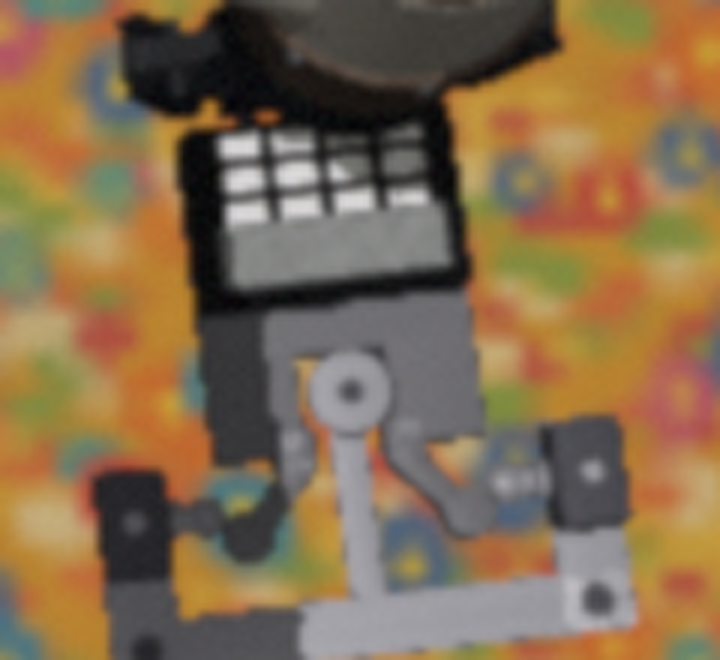

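Request:
drive_tool(
  increments=[
    [-0.06, [0.01, 0, 0], 0],
    [-0.06, [0.01, 0, 0], 0],
    [-0.06, [0.008, 0, 0], 0],
    [-0.06, [0, 0, 0], 0],
  ],
)

```text
clock: 12.95
position: [585.3, -335.1, 19.3]
ee_rot: [-0.041, 0.999, -0.001, 0.003]
contact_force: [8.2, -0.3, -0.4]
gripper_width: 39.9
```

Request:
drive_tool(
  increments=[
    [-0.06, [0.01, 0, 0], 0],
    [-0.06, [0, 0, 0], 0],
  ],
)

```text
clock: 13.2
position: [585.2, -335.1, 19.6]
ee_rot: [-0.042, 0.999, -0.002, 0.006]
contact_force: [13.1, 1.0, -3.2]
gripper_width: 39.8
```

```bash
python3 - <<'E'
from h import *
st(); im=save('wrist','w10.png');t=save('top','t10.png')
crop(t,330,210,450,320,6,'t10c.png')
E
```

```text
t 13.2 pos [ 585.2 -335.1   19.6] yang 1.6539 z [ 0.012 -0.003 -1.   ] F [13.1  1.  -3.2] w 39.8 q [-0.28  0.67 -0.11 -0.   -0.78 -1.21]
```

View pics/t10c.png

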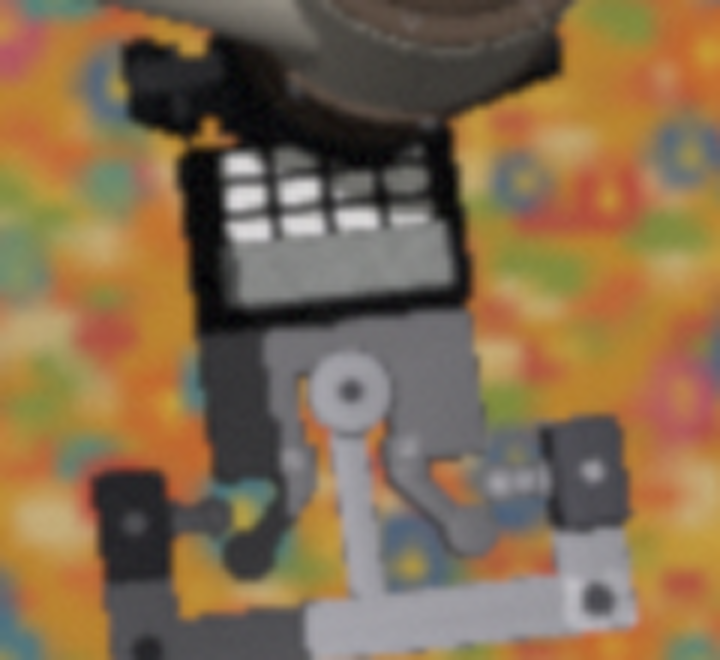

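View pics/w10.png

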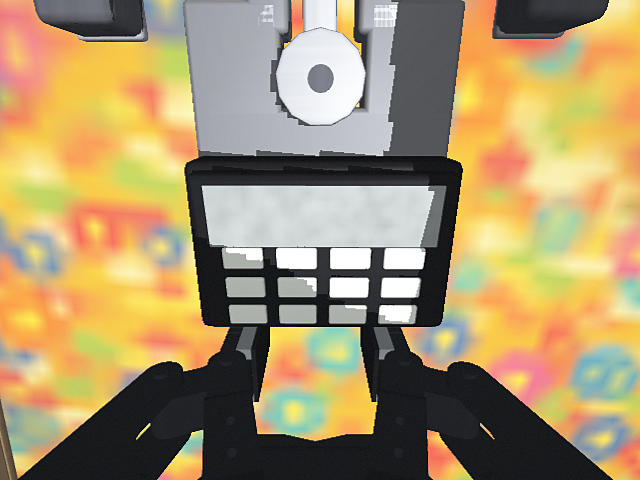

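Request:
drive_tool(
  increments=[
    [-0.06, [0.015, 0, 0], 0],
    [-0.06, [0.015, 0, 0], 0],
    [-0.06, [0, 0, 0], 0],
  ],
)

```text
clock: 13.68
position: [584.9, -335.5, 21.7]
ee_rot: [-0.042, 0.999, -0.004, 0.015]
contact_force: [28.0, 6.1, -6.3]
gripper_width: 40.2
```

Request:
drive_tool(
  increments=[
    [-0.06, [-0.04, 0, 0], 0],
    [-0.06, [-0.05, 0, 0], 0],
    [-0.06, [-0.1, 0, 0], 0],
    [-0.06, [0, 0, -0.1], 0],
    [-0.06, [0, 0, -0.15], 0],
    [-0.06, [-0.1, 0, -0.15], 0],
    [-0.06, [-0.1, 0, 0], 0],
    [-0.06, [0, 0, 0], 0],
  ],
)

```text
clock: 14.68
position: [687.0, -325.7, 137.0]
ee_rot: [-0.041, 0.999, 0.001, -0.002]
contact_force: [-0.4, 0.4, -0.3]
gripper_width: 40.1
```

```bash
python3 - <<'E'
from h import *
st(); im=save('wrist','w11.png');t=save('top','t11.png');s=save('scene','s11.png')
crop(t,330,190,450,320,4.6,'t11c.png'); crop(s,240,180,460,290,3.6,'s11c.png')
E
```

```text
t 14.675 pos [ 687.  -325.7  137. ] yang 1.6528 z [-0.004  0.002 -1.   ] F [-0.4  0.4 -0.3] w 40.1 q [-0.23  0.69  0.27 -0.   -1.15 -1.26]
```

View pics/t11c.png

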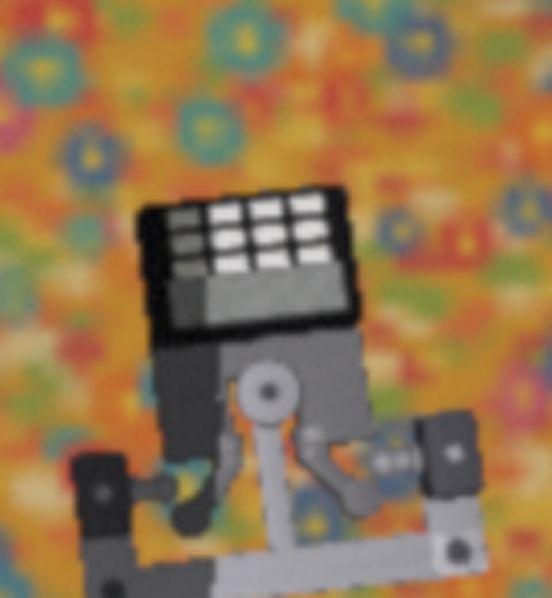

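View pics/w11.png

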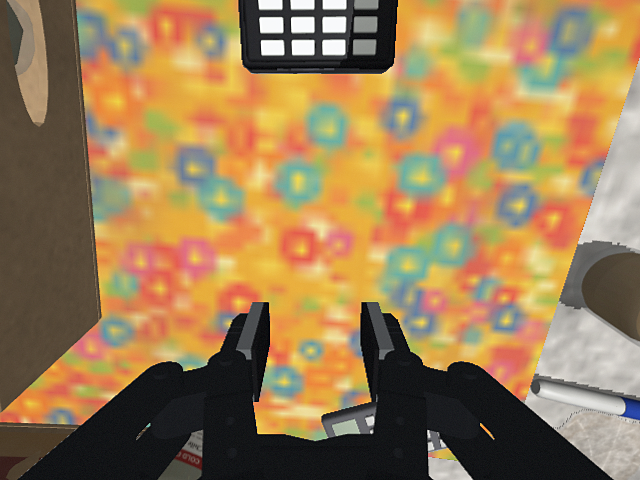

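View pics/s11c.png

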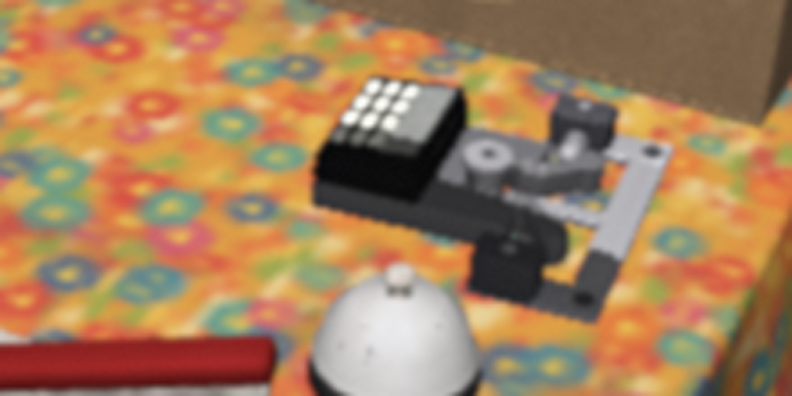

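```bash
python3 - <<'E'
from fit import *
g=lambda u,v:np.array([u/4.6+330-.4,v/4.6+190-.4])
M=[((0,0,30),g(268,391)),((34,-74,26),g(103,493)),((34,74,26),g(455,453)),((85,86,6),g(488,569))]
R=[((48,-36,18),g(191,518)),((48,36,18),g(363,497)),((24,-45,18),g(163,461)),((24,45,18),g(372,434)),((-85,-45,34),g(138,211)),((-85,45,34),g(346,187))]
m,e=fit('top',M,[489,-343,3.23])
r,e=fit('top',R,[490,-342,3.23]);print(r,e.round(2).tolist())
cc,s=np.cos(m[2]),np.sin(m[2]);d=r[:2]-m[:2];print(m,'rel',cc*d[0]+s*d[1],-s*d[0]+cc*d[1],r[2]-m[2])
a=cv2.imread('pics/t0.png').astype(int);b=cv2.imread('pics/t11.png').astype(int)
D=np.abs(a-b).max(2)
for n,(u,v) in dict(peach=(252,168),berry=(236,317)).items(): print(n,D[v-25:v+25,u-25:u+25].mean())
E
```

```text
[ 487.33102851 -341.56504899    3.22691111] [[0.17, -0.05], [-0.36, 0.39], [0.16, 0.53], [0.64, 1.27], [-0.68, -1.37], [0.03, -1.27]]
[ 488.12977204 -342.93859322    3.2321269 ] rel 0.6712893454508367 -1.4401338726412074 -0.005215792958197518
peach 37.6748
berry 51.8868
```

View pics/t11.png

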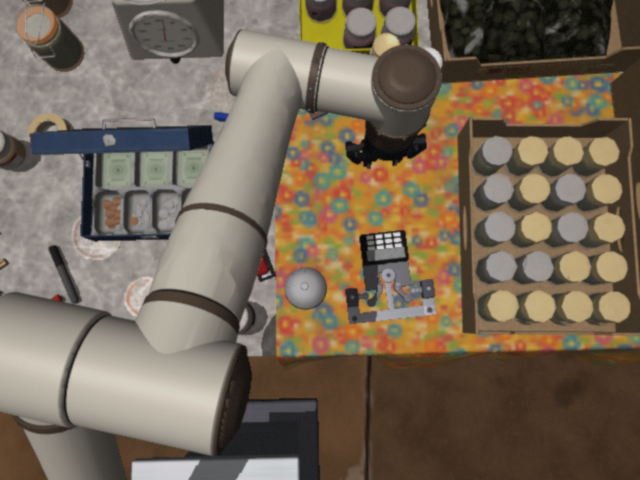

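View pics/s11.png

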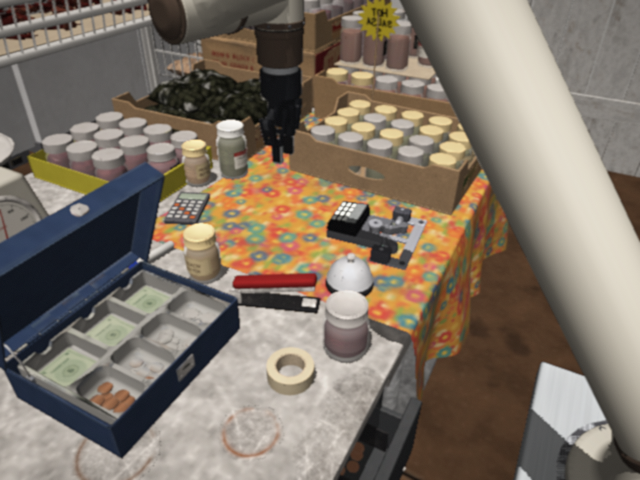

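```bash
python3 -c "
from h import *
st(); job_done()"
```

```text
t 14.825 pos [ 685.5 -326.3  136.9] yang 1.6522 z [-0.005  0.002 -1.   ] F [-0.9 -0.3  0.4] w 40.0 q [-0.23  0.69  0.27 -0.   -1.15 -1.26]
the job is handed in; nothing more can be done
```

The card reader is fitted on the counter mount and the job is handed in, at 14.8 s of the 48 s allowed. I gripped it by the keypad housing, lined it up with the mount and slid it along the table until the post was in the throat. Then I let go and pushed its back with two fingers, past the catches, until it stopped.

**Home:** it stopped moving at 13 N and moved only 0.3 mm more at 28 N, so it is against the hard stop. The final top-view fit puts it 0.7 mm in x, -1.4 mm in y and -0.005 rad from home, which is within the cameras' accuracy.

**Catches:** in the top view both arm tips have passed the catches, and both noses look fully out in the notches. I judged this from the pictures, since there is no reading of the catch joints.

**Jars:** the peach and berry jars stand where they were in the scene view. A pixel comparison in the top view did not agree, but the arm covers both jars there, so that check says nothing either way.

**Hand-in state:** the reader lies flat in the last scene view. The gripper was clear of everything, with about 1 N or less on the wrist.

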